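Fit a sanding spindle into the splined drive of a bench sander

TASK

Take the red dust cap off the sander's drive socket, put it in the open drawer of the parts box, let go of it and push the drawer fully shut. Then take the orange sanding spindle from the rack, turn it until its splines mesh with the slots of the socket and slide it down against the spring until its shoulder seats fully home. Finish still gripping it and pressing it home (the spring would push it out); leave the other two spindles in the rack and all else where it is.

Things in the scene. Friction and masses are not known exactly. Their poses are not given: they have to be found in the camera images.
- socket (a point): Centre of the mouth of the drive socket, on top of the sander's square block, 55 mm above the bench; z up. The socket is a plus-shaped slot: two crossing slots along this frame's x and y (parallel to the block's sides, marked by blue lines), each 24.5 mm long, 10.5 mm wide, 43 mm deep. A stem fits at any quarter turn, with 1.25 mm play on each side.
- sander: Drive head of the bench sander, fixed; place and yaw vary (yaw up to 0.7 rad either way). Origin: centre of its underside on the bench. Round teal flange 150 mm wide, 12 mm thick, carrying a steel block 60 mm square whose top is 55 mm above the bench and holds the socket.
- spring_seat (a joint): How far the brass spring seat inside the socket is pressed down (m): 0 at rest, 0.012 at most. At rest its top is 22 mm below the mouth. Preload 6.3 N, then 700 N/m: about 12 N when a spindle is home (0.008). It lifts an unheld spindle back up.
- cap: Red plastic dust cap that starts sitting on the socket mouth. Origin: centre of its underside, z up. Stub 12 mm wide and 6 mm high (hangs in the socket), disc 40 mm wide from 6 to 14 mm, round knob 18 mm wide from 14 to 40 mm to grip it by. 60 g.
- parts_box_drawer0 (a joint): Opening of the parts box's single drawer (m): 0 is shut, starts 0.115 to 0.13 open. Slides with about 1 N of friction and stays where it is left.
- drawer_floor (a point): Centre of the drawer's inner floor, 22 mm above the bench; moves with the drawer. x points into the box (the way the drawer shuts), z up. Inside: 155 mm (x) by 158 mm (y); walls rise 56 mm above the floor, the teal front about 65 mm. With the drawer open by q the box's roof covers what lies beyond x = q - 0.083 in this frame.
- parts_box: Grey parts box, fixed, 200 x 200 mm, 100 mm high, drawer at its front (-x) side. Origin: centre of its underside. Place and yaw vary.
- parts_box_drawer0_handle (a point): Middle of the drawer's steel bar handle (along the drawer's y, 100 mm long, 35 mm out from the front, about 62 mm above the bench); same axes as drawer_floor. Pushing it along +x shuts the drawer.
- spindle: Orange sanding spindle, upright in any of the rack's holes. Origin: centre of the stem's underside, z up. Stem: lowest 30 mm, plus-shaped along x and y, bars 22 x 8 mm, tapered over the last 4 mm. Shoulder disc 40 mm wide at 30 to 36 mm, drum 38 mm wide to 106, neck to 110, then the grip bar. 0.3 kg. Home, its origin is 30 mm below the mouth.
- spindle_grip (a point): Centre of the orange spindle's aluminium grip bar, 125 mm above the spindle's origin, same axes: the bar is 34 mm long along x, 14 mm thick along y, 30 mm high. Turn and press the spindle by it.
- rack: Fixed plywood rack 250 x 75 x 45 mm; origin centre of its underside, x along its row of three 25 mm square holes, 76 mm apart, 34 mm deep, the middle one at the origin. The spindles hang in them by their shoulders, stem ends 15 mm above the bench. Place and yaw vary.
- thin_drum: Another spindle in the rack, black drum 25 mm wide, otherwise the same. Stays there.
- wide_drum: Another spindle in the rack, blue drum 50 mm wide, otherwise the same. Stays there.
- slice_big: Loose wood slice 84 mm wide, 20 mm high, on the robot's side of the sander. Origin under its centre. Not to be moved.
- slice_small: Loose wood slice 56 mm wide, 18 mm high, beyond the sander. Not to be moved.
- brush: Dusting brush 220 mm long, 42 mm wide, 20 mm high, lying beyond the sander. Not to be moved.
- block: Cork sanding block 100 x 60 x 34 mm, at the far left. Not to be moved.
- hardener: Amber bottle 60 mm wide, 150 mm high, at the left. Not to be moved.
There are look-alikes about, which are no part of the job. Leave any green look-alike of the spindle alone.

How it is judged:
By the outcome, as a careful person would: the job done as asked, in the order asked, and still so for the second after the job is handed in, while the arm keeps its last pose, push and grip.
It also fails if it takes over 67 s, if anything falls off the work surface, if the arm or the gripper's body presses on something with over 40 N, if the wrist force passes 120 N, or if a joint passes its speed limit or range.

ROBOT

A 6-joint arm with a two-finger parallel gripper is mounted at the origin on the work surface. World frame = base frame: x ahead of the robot, y to its left, z up, the work surface at z = 0. Lengths are in mm, angles in rad, forces in N, time in s.
With the tool pointing down it reaches from about 425 to 950 mm from the base axis. Payload 3.5 kg.
Tool frame: the origin (TCP) lies at the very end of the fingers, on their centre line; the grasp point (between the pads) lies 19 mm behind it; z points along the fingers, x is the direction in which the jaws open and shut, and the axes are right-handed (so a half turn about z gives the same grasp; the last joint's range is limited). The gripper opens to 85 mm and grips with 20 to 120 N. Pads are 22 mm wide; open, the fingers measure 114 mm over their backs; the gripper's body (76 mm by 85 mm) begins 54 mm behind the grasp point. The pads swing forward as they close: fully open they stand 13 mm farther back than shut.
Start: joints at [-1.374, 0.286, 1.577, -0, 1.279, -0.15], TCP at [229.449, -634.791, 231.325] pointing down, gripper open.
Joint ranges: [-2.77, 2.77], [-0.9, 2.22], [0.21, 2.48], [-1.53, 4.67], [0.24, 2.81], [-2.84, 2.84]. Speed limits (rad/s): [2.79, 2.79, 3.14, 3.14, 3.14, 3.14].

INTERFACE

Orientations are given as a unit quaternion [x, y, z, w].
In Python, from cell import env gives the robot as it stands. The module is installed in compiled form; this text tells all that it offers. Calls block until the motion is done:
- env.reach(position, orientation): joint-space move of the TCP to a pose.
- env.move_linear(position, frame=None, max_speed=150, max_force=None): straight line of the TCP; frame=None keeps the orientation; max_speed is the mean speed in mm/s. With max_force (N) it stops when the force on the tool has changed by that much, and returns True; else False.
- env.set_joints(angles): joint-space move.
- env.set_gripper(opening): opening from 0.0 (shut) to 1.0 (fully open); the grip force is fixed at half the most; returns when the fingers have stopped.
- env.dwell(seconds).
- env.inverse_kinematics(position, orientation): joint angles nearest the present ones, or None.
- env.state(): the state.
- env.grab_frame(name): name is "scene" or "top"; returns a dict with "image" (480x640x3 uint8, red, green, blue), "K" (3x3 intrinsics, pixels), "k1" (the pictures are not rectified: a ray, as slopes to the right and down, at radius r is drawn at 1 + k1 r^2 times it, then the intrinsics apply), "world_from_camera" (4x4, takes a point from camera to world coordinates). Camera axes: x right, y down, z forward; pixel columns grow to the right and rows downward; lengths in mm; the calibration is good to about 2 mm. A picture is of the moment at which its call begins. There is no depth.
A pose or a line that the arm cannot do raises env.IKError and nothing moves.
- env.sign_off(): hands the job in, once; it reports no verdict.
The state is a dict: "t": time; "q": joint angles; "joint_velocities": joint speeds; "joint_efforts": joint torques, N m; "tool_pos": TCP position; "tcp_rot": TCP orientation; "wrist_force": force on the tool from outside, world axes, zero at the start; "wrist_torque": the same for the moment, N m; "opening": opening from 0.0 (shut) to 1.0 (fully open).
Only numpy, scipy, OpenCV 4.12 (cv2) and the standard library are available. Lean on these libraries where they do the work, as an engineer would, in place of code of your own. Each camera call takes 0.05 s, during which the arm holds its last target.

## Working session

There is one attempt and no reset: what is moved stays moved. The work goes in short steps, each a Python script; the robot and the scene stay as the last script left them, time stands still between calls to the robot, and variables do not carry over. Pictures are saved under pics/ and viewed, and the job is handed in when it is done.

```bash
mkdir -p pics; ls; python3 - <<'E'
from cell import env
import cv2, numpy as np
for n in ("scene","top"):
    f=env.grab_frame(n); cv2.imwrite(f"pics/{n}0.png",f["image"][:,:,::-1])
    print(n,f["K"].tolist(),f["k1"],np.round(f["world_from_camera"],4).tolist())
s=env.state(); print(s["t"],s["tcp_rot"],s["opening"],s["wrist_force"])
E
```

```text
pics
scene [[505.06789555913934, 0.0, 327.02045104179666], [0.0, 505.06789555913934, 243.82460836788883], [0.0, 0.0, 1.0]] -0.004930434237148656 [[0.2067, 0.7436, -0.6359, 1372.5706], [0.9783, -0.1471, 0.1461, -107.3026], [0.0151, -0.6523, -0.7578, 1053.7552], [0.0, 0.0, 0.0, 1.0]]
top [[439.3277377985764, 0.0, 319.66456121497475], [0.0, 439.3277377985764, 239.7710067555305], [0.0, 0.0, 1.0]] 0.03477910111780675 [[0.0765, -0.973, 0.2177, 373.268], [-0.9971, -0.074, 0.0193, 73.9604], [-0.0027, -0.2186, -0.9758, 1058.9415], [0.0, 0.0, 0.0, 1.0]]
0.1 [ 8.18499772e-01 -5.74505844e-01 -7.82502626e-04 -7.38916952e-04] 1.0016169111355422 [-0.1828853   0.07895705 -0.16611227]
```

View pics/scene0.png

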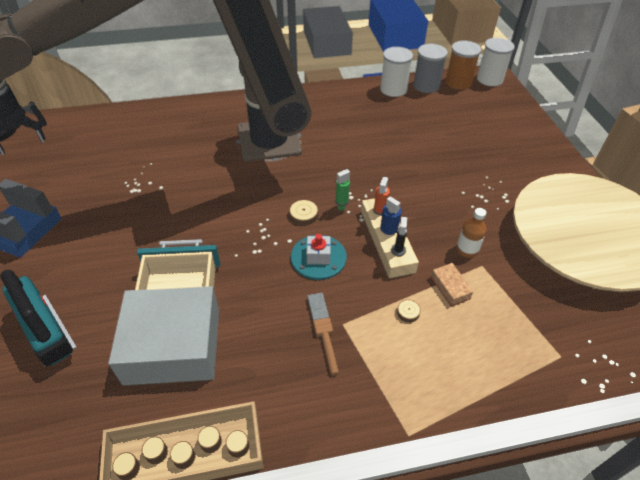

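View pics/top0.png

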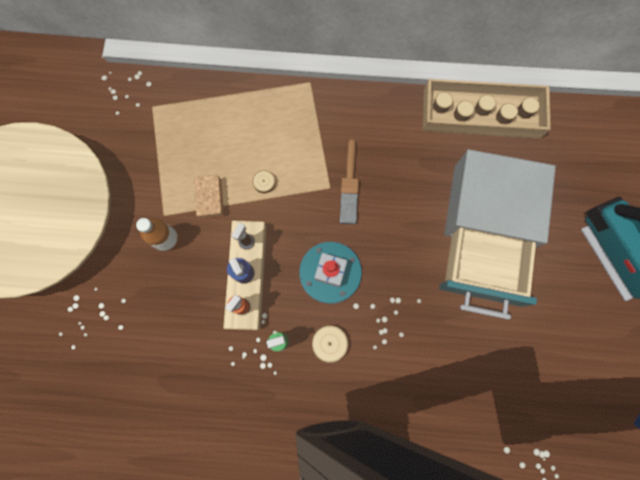

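The scene shows the capped sander at scene (318,245) / top (331,269). The open drawer is at top (490,262). The orange spindle sits in the rack hole nearest the robot, at top (238,303). The green look-alike stands free at top (277,342). Next I'll enlarge crops for detail.

```bash
cat > h.py <<'E'
import numpy as np, cv2
from cell import env
def undist(f,uv):
    K=f["K"]; k1=f["k1"]
    d=(np.atleast_2d(uv).astype(float)-K[:2,2])/np.array([K[0,0],K[1,1]])
    p=d.copy()
    for _ in range(20): p=d/(1+k1*(p**2).sum(1,keepdims=True))
    return p
def rays(f,uv):
    p=undist(f,uv); T=f["world_from_camera"]
    d=np.c_[p,np.ones(len(p))]@T[:3,:3].T
    return T[:3,3],d/np.linalg.norm(d,axis=1,keepdims=True)
def plane(f,uv,z):
    o,d=rays(f,uv); return o+d*((z-o[2])/d[:,2])[:,None]
def tri(f1,uv1,f2,uv2):
    o1,d1=rays(f1,uv1);o2,d2=rays(f2,uv2);d1=d1[0];d2=d2[0]
    s=np.linalg.lstsq(np.c_[d1,-d2],o2-o1,rcond=None)[0]
    a=o1+s[0]*d1;b=o2+s[1]*d2
    return (a+b)/2,np.linalg.norm(a-b)
def proj(f,P):
    T=np.linalg.inv(f["world_from_camera"]);c=np.atleast_2d(P)@T[:3,:3].T+T[:3,3]
    p=c[:,:2]/c[:,2:];p=p*(1+f["k1"]*(p**2).sum(1,keepdims=True))
    return p*np.array([f["K"][0,0],f["K"][1,1]])+f["K"][:2,2]
def crop(f,x,y,w,h,s,name):
    im=f["image"][y:y+h,x:x+w,::-1]
    cv2.imwrite("pics/"+name,cv2.resize(im,None,fx=s,fy=s,interpolation=cv2.INTER_CUBIC))
def quat(yaw):  # tool down, tool x (jaw) at world yaw
    # R=[x,y,z], z=(0,0,-1), x=(c,s,0), y=z cross x=(s,-c,0)
    from scipy.spatial.transform import Rotation as R
    c,s=np.cos(yaw),np.sin(yaw)
    return R.from_matrix(np.array([[c,s,0],[s,-c,0],[0,0,-1]])).as_quat()
E
python3 - <<'E'
from h import *
import pickle
F={n:env.grab_frame(n) for n in("scene","top")}
pickle.dump(F,open("f0.pkl","wb"))
a=F["top"]["image"];b=F["scene"]["image"]
def c(im,x,y,w,h,s): return cv2.resize(im[y:y+h,x:x+w,::-1],None,fx=s,fy=s,interpolation=cv2.INTER_CUBIC)
cv2.imwrite("pics/t1.png",c(a,215,210,160,120,5))
cv2.imwrite("pics/s1.png",c(b,280,165,160,120,5))
cv2.imwrite("pics/t2.png",c(a,430,140,133,186,3))
cv2.imwrite("pics/s2.png",c(b,105,225,133,166,3))
E
```

```text
(no output)
```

View pics/t1.png

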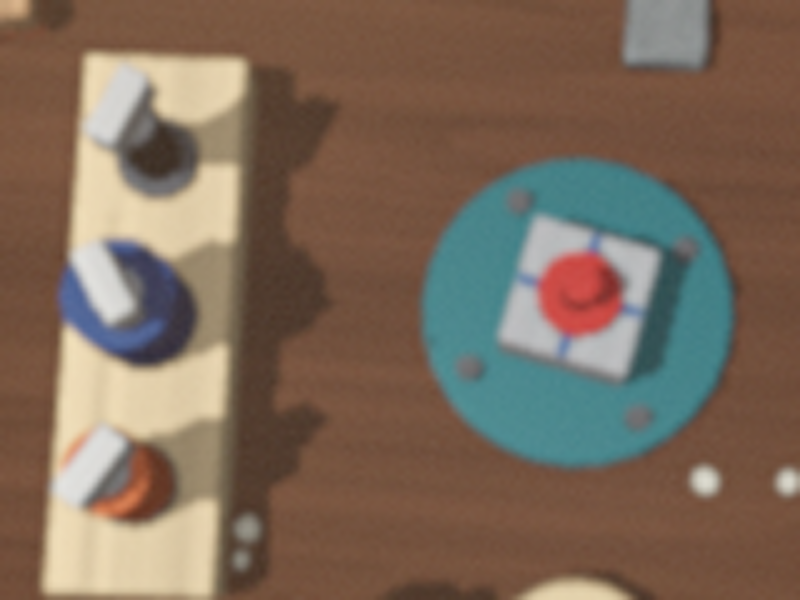

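View pics/s1.png

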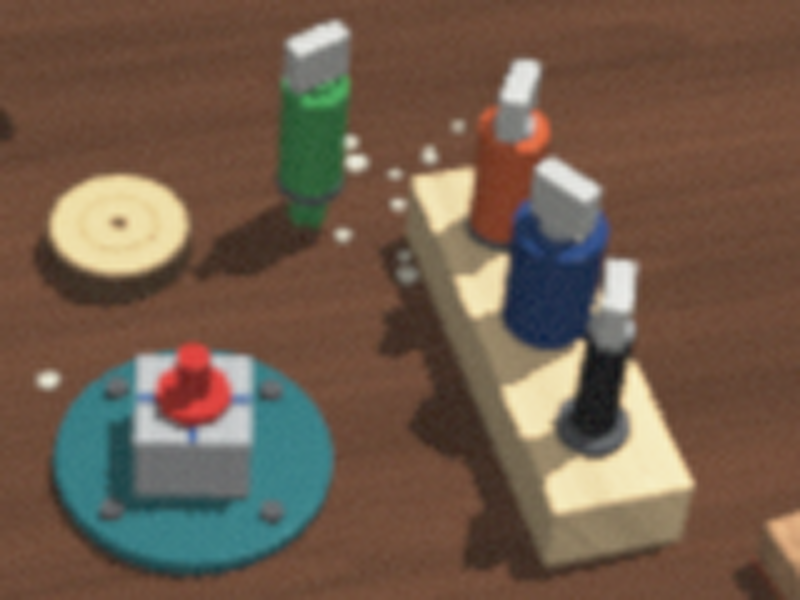

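View pics/t2.png

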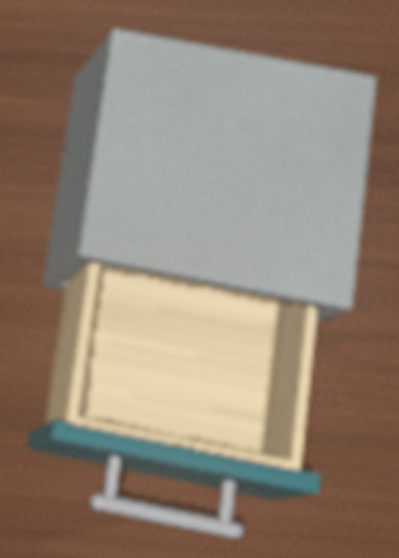

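View pics/s2.png

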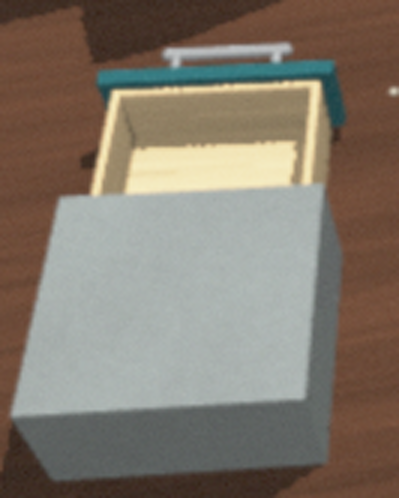

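t1/s1 show the cap on the block and the three grip bars, the orange one at t1 (95,465). t2/s2 show an empty drawer floor and the handle at t2 (167,517). Next: colour masks and ray casting.

```bash
cat > meas.py <<'E'
from h import *
import pickle
F=pickle.load(open("f0.pkl","rb"))
def mask(f,roi,fn):
    x,y,w,h=roi; im=f["image"][y:y+h,x:x+w]; S=4
    im=cv2.resize(im,None,fx=S,fy=S,interpolation=cv2.INTER_CUBIC)
    hsv=cv2.cvtColor(im,cv2.COLOR_RGB2HSV).astype(int)
    m=fn(hsv[...,0],hsv[...,1],hsv[...,2]).astype(np.uint8)
    m=cv2.morphologyEx(m,cv2.MORPH_OPEN,np.ones((5,5),np.uint8))
    n,l,st,c=cv2.connectedComponentsWithStats(m)
    k=1+np.argmax(st[1:,4]); m=(l==k).astype(np.uint8)
    cs,_=cv2.findContours(m,cv2.RETR_EXTERNAL,cv2.CHAIN_APPROX_NONE)
    ct=max(cs,key=cv2.contourArea)[:,0,:].astype(float)
    px=(ct+.5)/S-.5+[x,y]
    cen=(c[k]+.5)/S-.5+[x,y]
    cv2.imwrite("pics/m_%s.png"%roi[0],np.where(m[...,None]>0,im[:,:,::-1],im[:,:,::-1]//4))
    return px,cen,st[k,4]/S/S
def rect(P): 
    r=cv2.minAreaRect(P[:,:2].astype(np.float32)); return np.round(r[0],1),np.round(r[1],1),round(float(np.deg2rad(r[2])),3)
E
python3 - <<'E'
from meas import *
T,S=F["top"],F["scene"]
gray=lambda lo:(lambda h,s,v:(s<50)&(v>lo))
for n,f,roi in(("top",T,(310,248,42,42)),("scene",S,(302,232,34,34))):
    px,c,a=mask(f,roi,gray(150)); print("block",n,rect(plane(f,px,55)),a)
red=lambda h,s,v:((h<6)|(h>174))&(s>150)&(v>110)
r={}
for n,f,roi in(("top",T,(311,248,40,40)),("scene",S,(303,231,34,34))):
    px,c,a=mask(f,roi,red); r[n]=px;print("red",n,c,a,px.min(0),px.max(0))
for n,f,roi in(("top",T,(222,290,30,28)),("scene",S,(376,175,16,20))):
    px,c,a=mask(f,roi,gray(190)); print("bar",n,c,a,rect(plane(f,px,155)))
    r["bar"+n]=c
print(tri(T,r["bartop"],S,r["barscene"]))
E
cd pics; python3 - <<'E'
import cv2,numpy as np
o=np.zeros((340,700,3),np.uint8);x=0
for n in(310,302,222,376):
    i=cv2.imread("m_%d.png"%n);i=cv2.resize(i,(170,int(170*i.shape[0]/i.shape[1])));o[:i.shape[0],x:x+170]=i;x+=175
cv2.imwrite("mm.png",o)
E
```

```text
block top (array([518.8,  83.4]), array([29.3, 29.9]), 1.373) 112.0625
block scene (array([551.7,  75. ]), array([27.9, 27.1]), 1.373) 66.5
red top [330.63623904 268.36074561] 171.0 [323.375 261.125] [337.875 275.625]
red scene [318.21093092 242.04085931] 148.375 [311.625 232.875] [324.875 249.125]
bar top [231.87727273 302.71564171] 116.875 (array([430.9, 260.6]), array([16. , 36.9]), 1.081)
bar scene [383.69424316 180.97846216] 38.8125 (array([432.9, 257.8]), array([13.5, 33.2]), 1.048)
(array([430.18146074, 260.03371999, 151.83989075]), np.float64(1.8978107454505273))
```

View pics/mm.png

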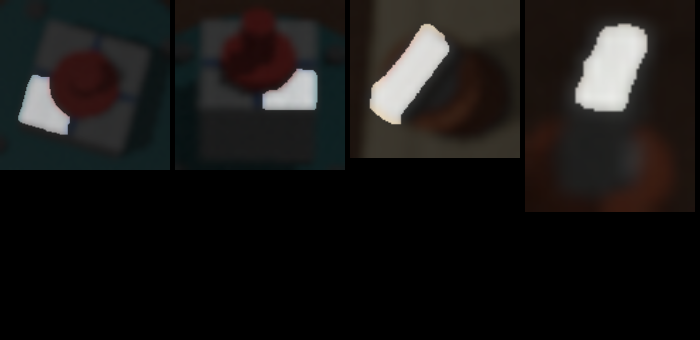

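The mask picture shows the bar tops cleanly (panels 3 and 4). The block mask caught only one quadrant, so I'll merge grey, blue and red before fitting.

```bash
python3 - <<'E'
from meas import *
T,S=F["top"],F["scene"]
def bl(lo): return lambda h,s,v:((s<60)&(v>lo))|((h>105)&(h<130)&(v>100))|(((h<8)|(h>172))&(s>100)&(v>90))
for n,f,roi,los in(("top",T,(310,246,44,44),(140,150,160,170)),("scene",S,(300,226,38,40),(150,160,170,180))):
  print(np.round(f["image"][265:267,316:322].mean((0)),0).tolist() if n=="top" else f["image"][236:264:2,310].mean(1).tolist())
  for lo in los:
    px,c,a=mask(f,roi,bl(lo))
    P=plane(f,px,55)
    print("block",n,lo,rect(P),round(a))
# bar edges: robust long-side direction by PCA
gray=lambda lo:(lambda h,s,v:(s<50)&(v>lo))
for n,f,roi in(("top",T,(222,290,30,28)),("scene",S,(376,175,16,20))):
  for lo in(160,180,200,210):
    px,c,a=mask(f,roi,gray(lo)); P=plane(f,px,155)[:,:2]; 
    cc=P-P.mean(0); w,v=np.linalg.eigh(cc.T@cc); print(n,lo,rect(plane(f,px,155)),np.arctan2(v[1,1],v[0,1]))
E
cd pics; python3 - <<'E'
import cv2,numpy as np
o=np.zeros((380,700,3),np.uint8);x=0
for n in(310,300):
    i=cv2.imread("m_%d.png"%n);i=cv2.resize(i,(340,int(340*i.shape[0]/i.shape[1])));o[:i.shape[0],x:x+340]=i;x+=350
cv2.imwrite("mm2.png",o)
E
```

```text
[[75.0, 134.0, 140.0], [100.0, 143.0, 150.0], [126.0, 152.0, 167.0], [128.0, 147.0, 172.0], [126.0, 143.0, 173.0], [136.0, 140.0, 168.0]]
block top 140 (array([531. ,  64.3]), array([62.4, 64. ]), 1.36) 476
block top 150 (array([531. ,  64.6]), array([61.9, 64. ]), 1.36) 452
block top 160 (array([530.5,  64.5]), array([60.8, 62.9]), 1.351) 419
block top 170 (array([530. ,  64.1]), array([59.7, 62.3]), 1.353) 377
[178.33333333333334, 204.33333333333334, 200.66666666666666, 187.33333333333334, 121.66666666666667, 156.33333333333334, 173.0, 201.33333333333334, 196.66666666666666, 122.0, 109.0, 108.33333333333333, 108.0, 107.33333333333333]
block scene 150 (array([533.3,  62. ]), array([60.7, 64.9]), 1.359) 227
block scene 160 (array([532.9,  62.1]), array([60.6, 62.3]), 1.359) 213
block scene 170 (array([533.2,  62.5]), array([59.3, 61.7]), 1.376) 194
block scene 180 (array([520. ,  62.4]), array([58.2, 38.6]), 0.088) 176
top 160 (array([430.2, 259.6]), array([17.1, 36.5]), 1.007) 2.6098730821527836
top 180 (array([430.8, 260.5]), array([16.7, 36.9]), 1.081) 2.6372291875927947
top 200 (array([431. , 260.9]), array([15.5, 36.9]), 1.091) 2.6749339730621986
top 210 (array([430.3, 261.6]), array([14.8, 35. ]), 1.102) 2.6892805403239697
scene 160 (array([433.1, 257.9]), array([15.5, 36.7]), 1.057) 2.630190526350325
scene 180 (array([433. , 257.8]), array([14.1, 34.3]), 1.044) 2.610847243218517
scene 200 (array([432.9, 258. ]), array([12.5, 31.9]), 1.048) 2.6238031807156292
scene 210 (array([432.9, 258. ]), array([11.3, 30. ]), 1.058) 2.6099695606217392
```

View pics/mm2.png

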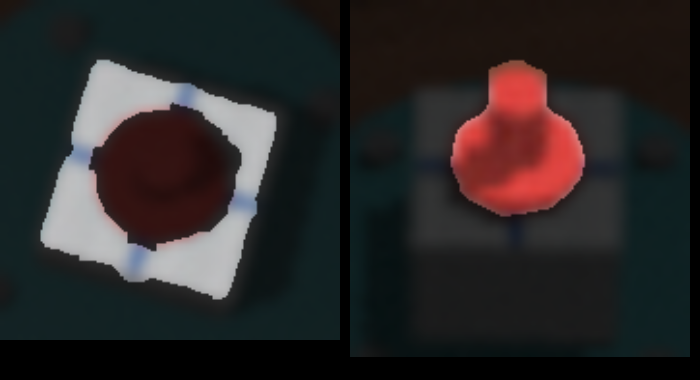

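Both block masks fit a square of about 60 to 63 mm: top view (530.7, 64.4), scene view (533.1, 62.2), yaw about 1.358. The bar is at about (431.9, 259.4) with the jaw direction at about 1.065. Next are the box, drawer and handle from hand-read corners, plus triangulated heights.

```bash
python3 - <<'E'
from meas import *
T,S=F["top"],F["scene"]
t=lambda p:(np.array(p)+.5)/3-.5+[430,140]
s=lambda p:(np.array(p)+.5)/3-.5+[105,225]
# roof corners: top order: far-left, far-right, near-right, near-left
rt=t([(113,28),(377,76),(353,308),(79,256)]); rs=s([(306,400),(14,416),(63,198),(322,184)])
for a,b in zip(rt,rs): print("roof",*[np.round(v,1) for v in tri(T,a,S,b)])
ht=t([(97,502),(240,531)]); hs=s([(289,47),(166,53)])
for a,b in zip(ht,hs): print("handle",*[np.round(v,1) for v in tri(T,a,S,b)])
PT=plane(T,rt,100)[:,:2];PS=plane(S,rs,100)[:,:2]
for P in(PT,PS):
    d=(P[0]-P[3])+(P[1]-P[2]); print("boxctr",P.mean(0),"yaw",np.arctan2(d[1],d[0]), np.linalg.norm(P[0]-P[1]),np.linalg.norm(P[1]-P[2]))
for f,h in((T,ht),(S,hs)):
    P=plane(f,h,62)[:,:2];d=P[0]-P[1];print("handle",P.mean(0),"yaw",np.arctan2(d[1],d[0])-np.pi/2,np.linalg.norm(d))
# knob/cap: triangulate knob top centre ; block corners
tt=lambda p:(np.array(p)+.5)/5-.5+[215,210]; ss=lambda p:(np.array(p)+.5)/5-.5+[280,165]
print("knobtop",tri(T,tt((591,281)),S,ss((193,357))))
for a,b in (((537,212),(253,442)),((662,250),(134,442)),((500,343),(251,356))): print("blk",tri(T,tt(a),S,ss(b)))
# green + neighbours
print("green top",tri(T,tt((310,660)),S,ss((318,35))))
print("blue bar",tri(T,tt((103,285)),S,ss((566,180))))
q=env.state()["q"];print(q)
for y in(1.358,1.358-np.pi/2,1.358-np.pi):
    print(y,env.inverse_kinematics([532,63,65],quat(y)))
E
```

```text
roof [ 829.7 -233.8   99.4] 0.0
roof [ 803.1 -431.   101.4] 2.7
roof [ 619.9 -407.7   99.3] 3.6
roof [ 645.  -211.    97.4] 1.4
handle [ 466.1 -234.8   63.2] 0.9
handle [ 453.3 -338.5   64. ] 1.5
boxctr [ 724.26418189 -321.43122619] yaw -0.1289787447876694 201.28216851083 185.6344397126998
boxctr [ 725.23518714 -320.20032827] yaw -0.12695608190289076 198.2418446305257 183.084386844003
handle [ 459.75545274 -287.87304299] yaw -0.12249127123629089 105.35844278274288
handle [ 458.515774   -286.35363334] yaw -0.129539621817919 104.63623350488494
knobtop (array([532.7548486 ,  60.6650031 ,  89.09323134]), np.float64(2.675442797403665))
blk (array([568.21003649,  86.26174969,  57.07322134]), np.float64(0.25208422522361507))
blk (array([555.01380335,  26.92416393,  55.38786143]), np.float64(0.28002944171170246))
blk (array([506.53072569,  98.62033048,  52.67252483]), np.float64(0.14205134539990422))
green top (array([360.23976256, 164.49424785, 139.96406857]), np.float64(2.525729492392056))
blue bar (array([505.07809262, 262.5240388 , 150.91525716]), np.float64(1.6468249600986247))
[-1.37399511e+00  2.86938851e-01  1.57760045e+00  2.41200269e-05
  1.27856989e+00 -1.49979496e-01]
1.358 [-7.16052372e-02  1.85368845e-01  2.03214315e+00 -4.44089210e-16
  9.24080661e-01 -1.42960524e+00]
-0.21279632679489646 [-7.16052372e-02  1.85368845e-01  2.03214315e+00 -4.44089210e-16
  9.24080661e-01  1.41191090e-01]
-1.783592653589793 [-7.16052372e-02  1.85368845e-01  2.03214315e+00 -4.44089210e-16
  9.24080661e-01  1.71198742e+00]
```

Heights agree with the text: roof about 99, handle about 63.5, knob top 89, bar top about 155 (triangulated 152). Box yaw is -0.127 and the handle is at (459, -287). Now I'll grasp the cap.

```bash
python3 - <<'E'
from h import *
q=quat(1.358)
env.reach([532,62.5,180],q)
print(env.move_linear([532,62.5,66.5],max_speed=120,max_force=10))
env.set_gripper(0.0)
s=env.state();print(s["t"],s["tool_pos"],s["opening"],s["wrist_force"])
f=env.grab_frame("scene");crop(f,240,140,160,120,5,"c1.png")
env.move_linear([532,62.5,150],max_speed=120)
s=env.state();print(s["t"],s["tool_pos"],s["opening"],s["wrist_force"])
f=env.grab_frame("scene");crop(f,240,140,160,120,5,"c2.png")
f=env.grab_frame("top");crop(f,215,190,200,150,4,"c3.png")
E
```

```text
False
4.6333 [532.33135522  62.48399965  66.8728034 ] 0.18585423251791308 [-0.4945413   0.29828749  1.78810764]
5.5333 [531.2623869   62.5450941  149.02499851] 0.1877143982268004 [ 0.12907523  0.17245164 -0.06351096]
```

View pics/c2.png

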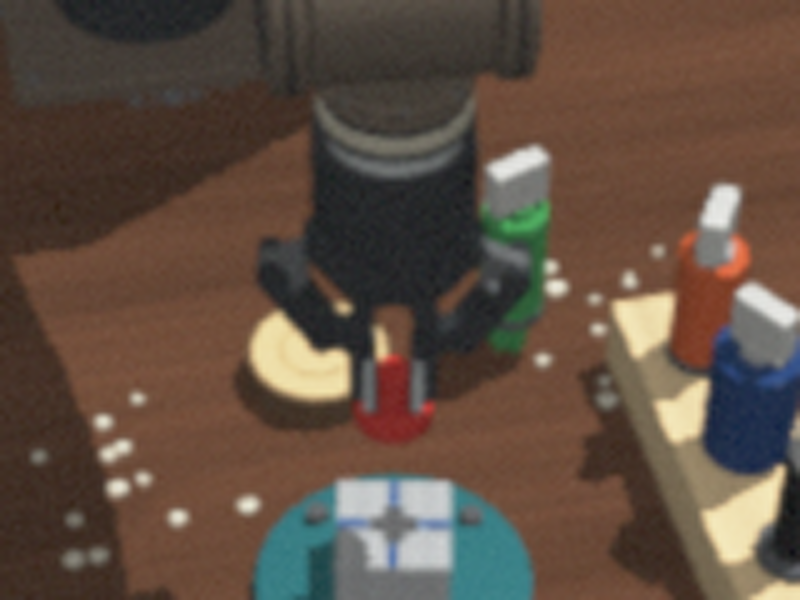

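View pics/c3.png

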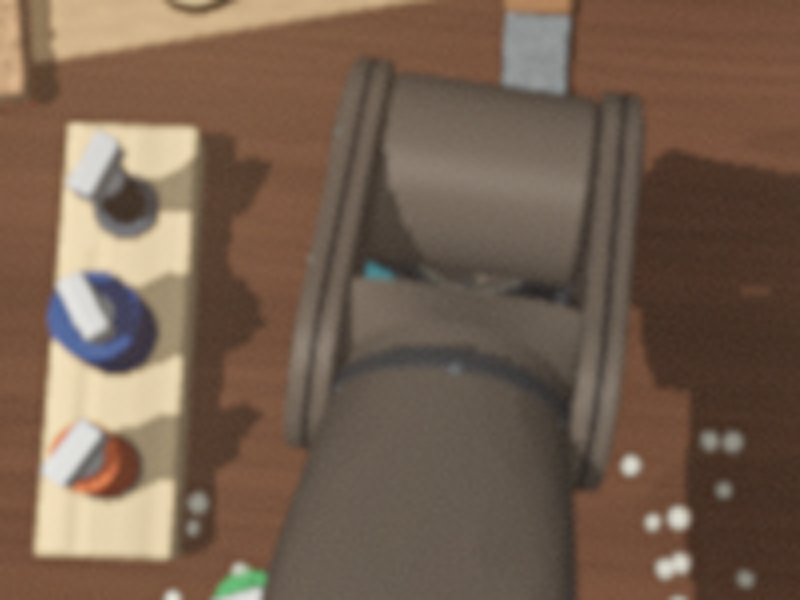

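c2 shows the cap held between the fingers at (395,400) and the plus-shaped socket uncovered at (393,522). c3 shows the arm hiding the sander and the rack undisturbed. Moving to the drawer.

```bash
python3 - <<'E'
from h import *
import pickle
f=env.grab_frame("scene");pickle.dump(f,open("f1s.pkl","wb"))
q=quat(1.444)
env.move_linear([532,62.5,190],max_speed=150)
env.reach([574.2,-301.8,170],q)
print(env.move_linear([574.2,-301.8,38.5],max_speed=100,max_force=4))
s=env.state();print(s["t"],s["tool_pos"],s["opening"],s["wrist_force"])
f=env.grab_frame("scene");crop(f,90,190,160,120,5,"d1.png")
f=env.grab_frame("top");crop(f,420,180,160,120,5,"d2.png")
E
```

```text
True
8.7 [ 573.72542412 -301.43935154   39.85503956] 0.18766590892929538 [0.21775742 0.13663825 5.53176441]
```

View pics/d1.png

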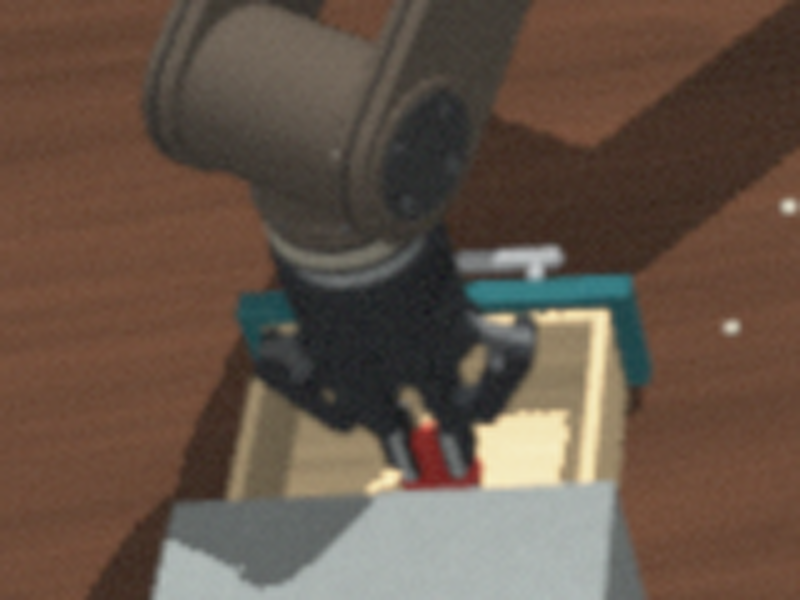

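View pics/d2.png

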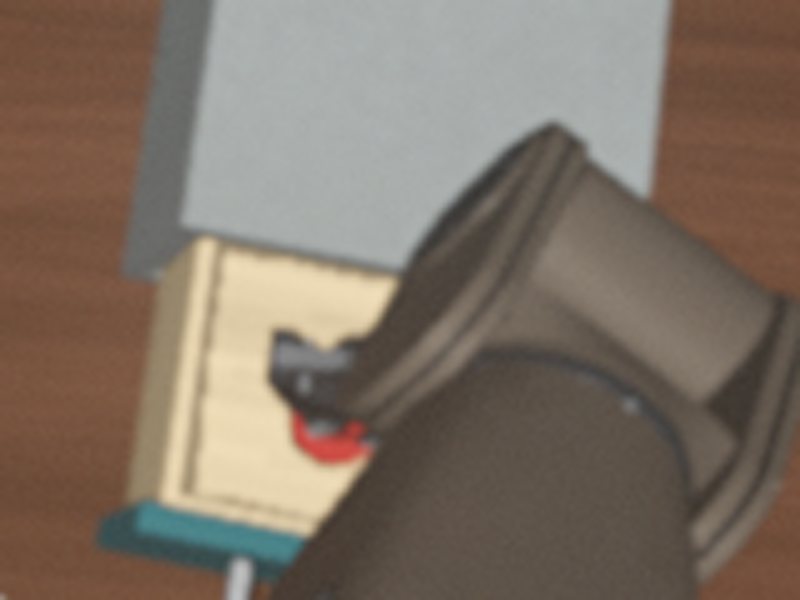

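d1/d2 show the cap on the drawer floor, well inside, at d1 (435,460) and d2 (335,440). Contact came at TCP z 39.9, as predicted. I'll release, retreat, and push the drawer shut.

```bash
python3 - <<'E'
from h import *
env.set_gripper(0.55)
p=env.state()["tool_pos"]
env.move_linear([p[0],p[1],170],max_speed=150)
f=env.grab_frame("scene");crop(f,90,190,160,120,5,"e1.png")
q=quat(1.444); ax=np.array([np.cos(-.127),np.sin(-.127)]); h=np.array([459.1,-287.1])
env.set_gripper(0.0)
a=h-45*ax
env.reach([*a,150],q)
print(env.move_linear([*a,47],max_speed=120,max_force=10))
print(env.move_linear([*(h+150*ax),47],max_speed=70,max_force=18))
s=env.state();p=s["tool_pos"];print(s["t"],p,s["wrist_force"],"travel",(p[:2]-h)@ax)
f=env.grab_frame("scene");crop(f,90,190,160,120,5,"e2.png")
f=env.grab_frame("top");crop(f,420,180,160,120,5,"e3.png")
E
```

```text
False
True
14.45 [ 566.65793073 -300.70508534   46.194573  ] [-1.56274526 -0.45070726 -0.19987533] travel 108.41489987287147
```

View pics/e1.png

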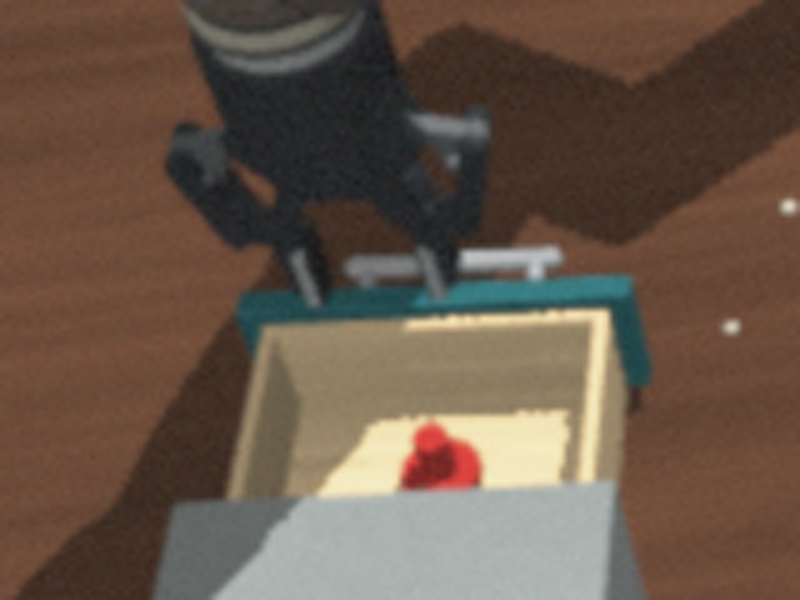

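View pics/e2.png

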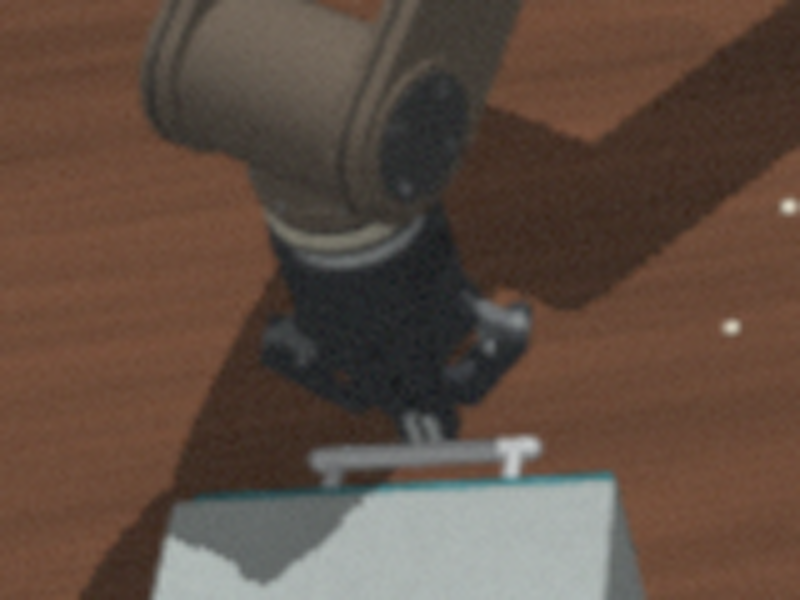

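View pics/e3.png

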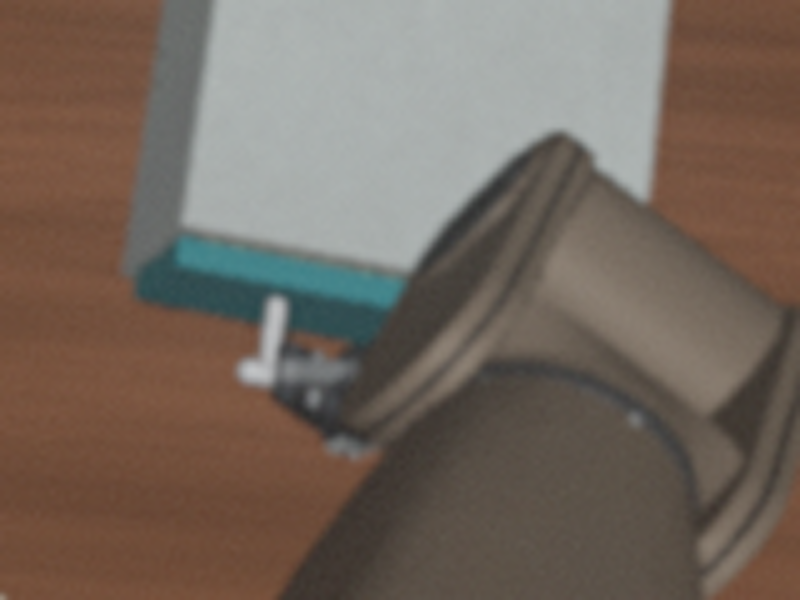

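e1 shows the cap released upright on the drawer floor at (440,465). e2/e3 show the drawer front against the box, with a thin dark line beside it at e3 (300,255). I'll push again to confirm it is fully shut.

```bash
python3 - <<'E'
from h import *
ax=np.array([np.cos(-.127),np.sin(-.127)]); h=np.array([459.1,-287.1])
p0=env.state()["tool_pos"]
print(env.move_linear([*(p0[:2]+10*ax),p0[2]],max_speed=15,max_force=25))
s=env.state();p=s["tool_pos"];print(s["t"],p,s["wrist_force"],"d",(p[:2]-p0[:2])@ax)
env.move_linear([*(p[:2]-30*ax),47],max_speed=100)
env.move_linear([*(p[:2]-30*ax),190],max_speed=200)
env.set_gripper(0.55)
q=quat(1.065)
env.reach([440,180,230],q)
import pickle
fs,ft=env.grab_frame("scene"),env.grab_frame("top");pickle.dump((fs,ft),open("f2.pkl","wb"))
crop(fs,90,190,160,120,5,"g1.png");crop(ft,420,180,160,120,5,"g2.png")
print(env.state()["t"])
E
```

```text
True
15.0833 [ 566.35578579 -299.96990775   44.51779074] [0.6458948  0.16956619 0.32058854] d -0.22794351814227018
18.7833
```

View pics/g2.png

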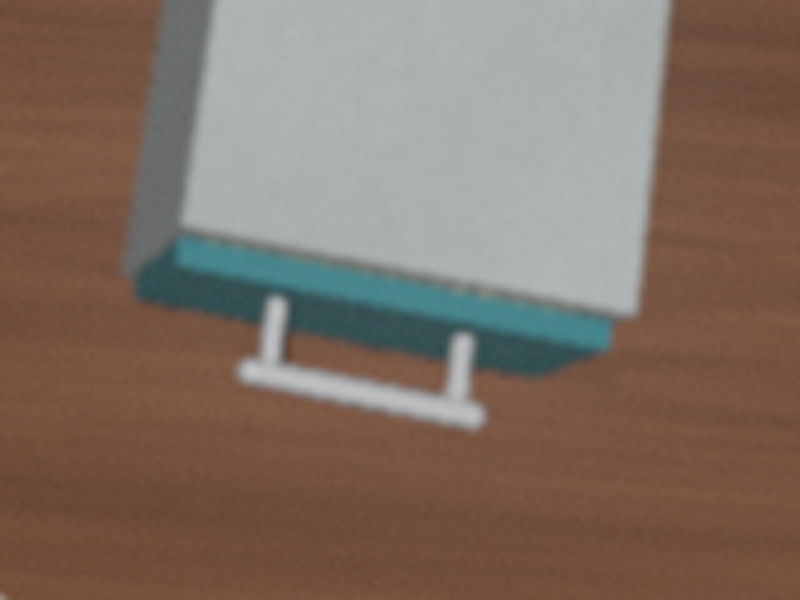

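```bash
python3 - <<'E'
import pickle
from h import *
fs,ft=pickle.load(open("f2.pkl","rb"))
crop(fs,240,120,200,150,4,"g3.png");crop(ft,200,190,200,150,4,"g4.png")
E
```

```text
(no output)
```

View pics/g3.png

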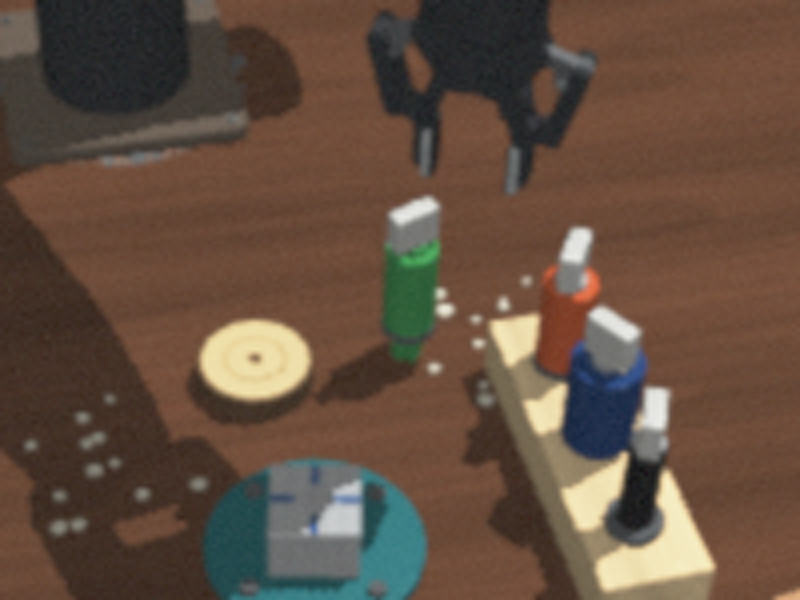

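View pics/g4.png

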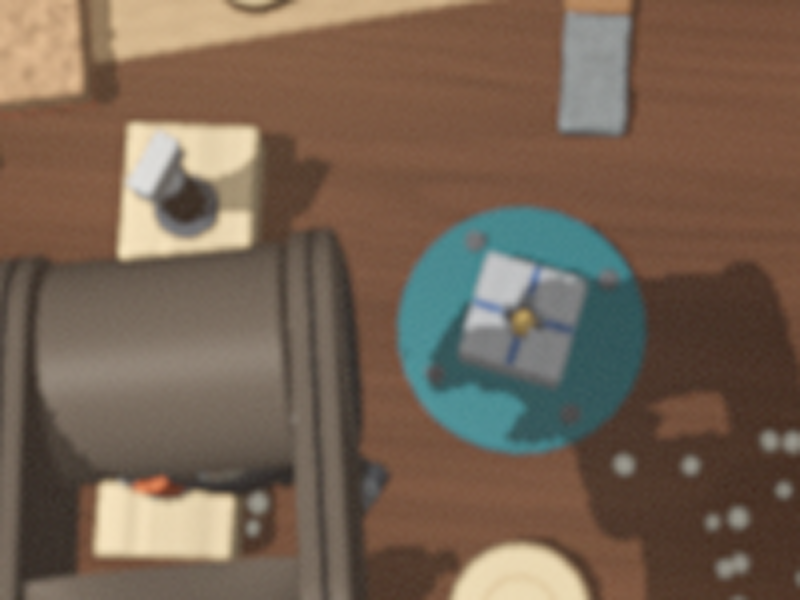

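g2 shows the drawer front flush, and a second 25 N push moved nothing. g3/g4 show the open socket at g4 (523,320) with its brass seat, and the orange spindle untouched at g3 (570,290). Now I'll grasp the spindle.

```bash
python3 - <<'E'
from h import *
import pickle
q=quat(1.065); b=[431.9,259.4]
env.reach([*b,230],q)
print(env.move_linear([*b,126.5],max_speed=100,max_force=8))
env.set_gripper(0.0)
s=env.state();print(s["t"],s["tool_pos"],s["opening"],s["wrist_force"],s["wrist_torque"])
f=env.grab_frame("scene");crop(f,320,120,160,120,5,"i1.png")
print(env.move_linear([*b,190],max_speed=80,max_force=15))
s=env.state();print(s["t"],s["tool_pos"],s["opening"],s["wrist_force"],s["wrist_torque"])
f=env.grab_frame("scene");crop(f,320,100,160,120,5,"i2.png")
E
```

```text
False
20.775 [432.27067141 259.29641364 127.11118633] 0.15067870279771614 [-0.69489753 -1.428299    3.24083864] [-0.24039728  0.05862146 -0.04754623]
False
21.7667 [431.39446811 259.22980413 189.31229805] 0.15192111366514735 [ 0.33677607  0.53283435 -3.81409349] [ 0.0019662  -0.00618933  0.01844613]
```

View pics/i1.png

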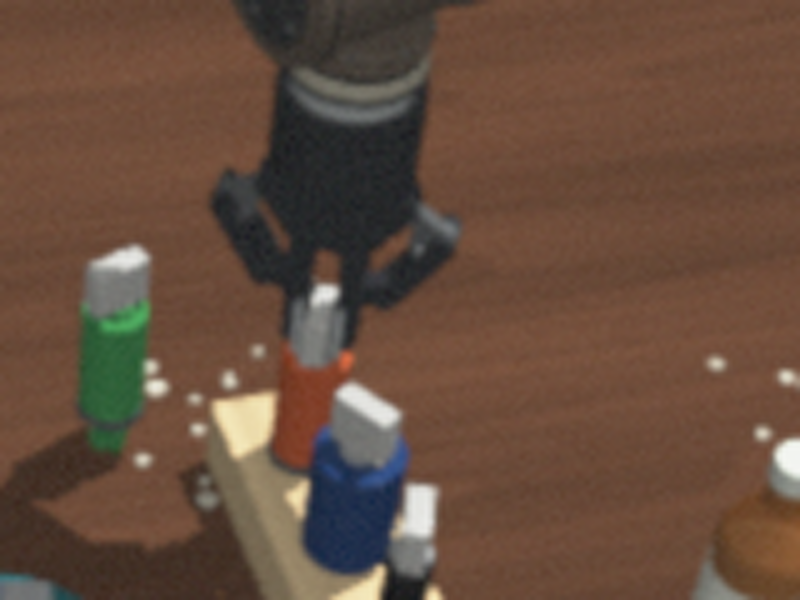

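View pics/i2.png

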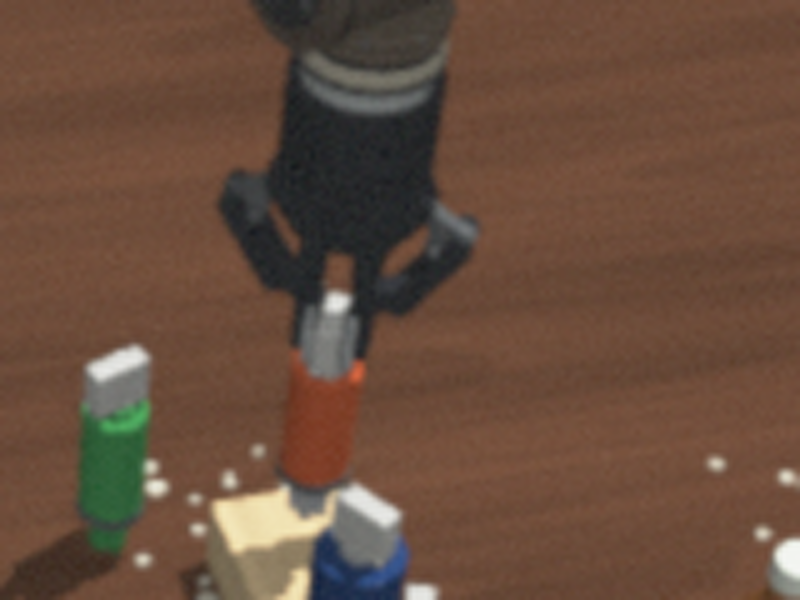

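i2 shows the spindle lifted clear and hanging straight, drum at (322,420), with the neighbours unmoved. I'll carry it over the socket and compare stem and socket in both views.

```bash
python3 - <<'E'
from h import *
import pickle
b=[431.9,259.4]; q=quat(1.358)
env.move_linear([*b,220],max_speed=120)
env.reach([532,63.2,215],q)
env.move_linear([532,63.2,178],max_speed=80)
s=env.state();print(s["t"],s["tool_pos"],s["opening"],s["wrist_force"],s["wrist_torque"])
env.dwell(.2)
f=env.grab_frame("scene");g=env.grab_frame("top");pickle.dump((f,g,env.state()),open("f3.pkl","wb"))
crop(f,260,150,120,110,6,"j1.png");crop(g,270,210,120,110,5,"j2.png")
print(env.state()["tool_pos"])
E
```

```text
23.7167 [531.9008376   63.33239309 177.64539664] 0.15593537193717857 [ 0.31933768 -0.28653016 -3.33718293] [ 0.03613386 -0.00263895  0.01460964]
[532.35383387  63.1129464  178.58605249]
```

View pics/j1.png

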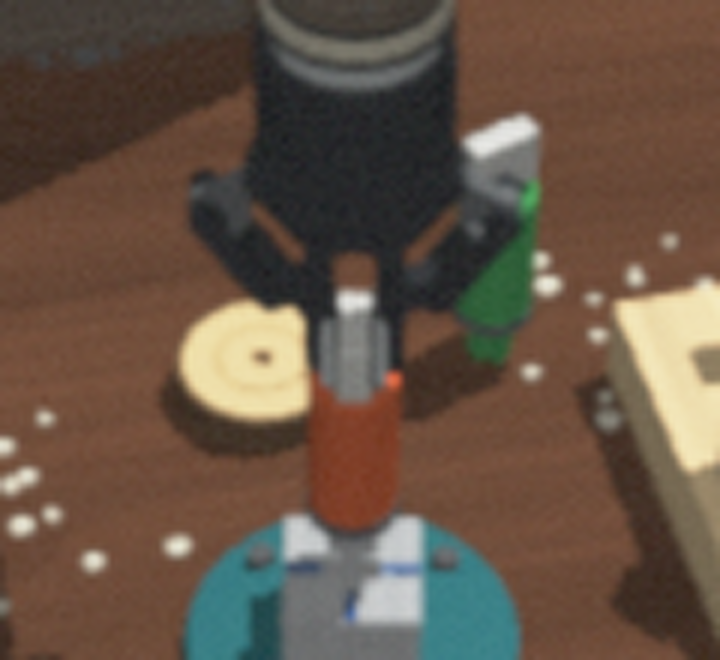

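View pics/j2.png

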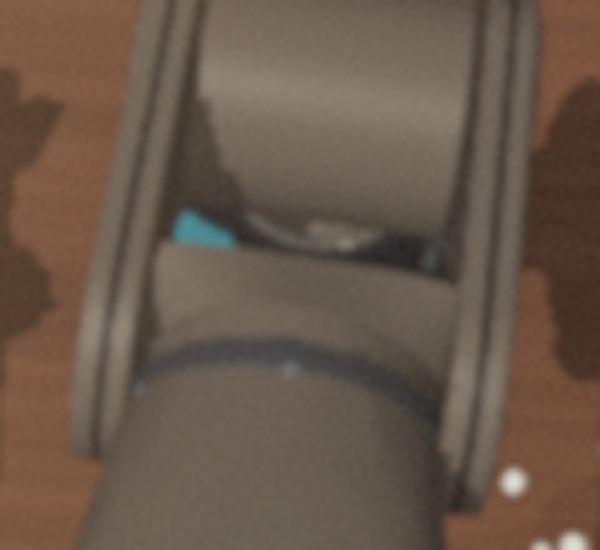

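j1 shows the stem tip hovering over the block, drum axis at column ~355 and block top edge centred at ~353. j2 is hidden by the arm. Scene columns run almost along the jaw direction, so I'll measure the offset there from the drum's edges.

```bash
python3 - <<'E'
from meas import *
f,g,s=pickle.load(open("f3.pkl","rb")); tcp=s["tool_pos"]
px,c,a=mask(f,(308,206,24,36),lambda h,s,v:(h<14)&(s>150)&(v>70))
rows=[]
for y in np.arange(216,233,1.0):
    m=px[np.abs(px[:,1]-y)<.3]; rows.append((m[:,0].min(),m[:,0].max()))
rows=np.array(rows)
print(np.round(rows[::4],2),(rows[:,1]-rows[:,0]).mean())
mid=rows.mean(1); ys=np.arange(216,233,1.0)
# predicted axis
for dz in(-100,-60,-20): print(dz,proj(f,[[tcp[0],tcp[1],tcp[2]+dz]]))
A=proj(f,[[tcp[0],tcp[1],tcp[2]-z] for z in(20,100)])
pred=np.interp(ys,A[:,1],A[:,0])
d=(mid-pred).mean(); pxmm=(rows[:,1]-rows[:,0]).mean()/38
print("du px",d,"mm",d/pxmm,"std",(mid-pred).std())
# block in unobstructed frames, scene/top: f2 (cap off)
fs,gt=pickle.load(open("f2.pkl","rb"))
for n,F_ in (("f1s",pickle.load(open("f1s.pkl","rb"))),("f2",fs)):
  for lo in(100,):
    px,c,a=mask(F_,(296,226,46,52),lambda h,s,v:(s<60)&(v>lo)|((h>105)&(h<130)&(v>70)))
    print(n,rect(plane(F_,px,55)),a, px.min(0),px.max(0))
# teal flange whole circle in top & scene (ellipse hull -> plane z=12)
teal=lambda h,s,v:(h>82)&(h<100)&(s>80)
F0=F
for n,F_,roi in(("top",F0["top"],(292,236,80,72)),("scene",F0["scene"],(284,228,72,56))):
    px,c,a=mask(F_,roi,teal); P=plane(F_,px,12)[:,:2].astype(np.float32)
    print("flange",n,cv2.minEnclosingCircle(P),cv2.fitEllipse(cv2.convexHull(P)))
E
```

```text
[[312.12 326.38]
 [311.12 325.88]
 [311.12 326.12]
 [311.12 325.88]
 [311.62 325.12]] 14.529411764705882
-100 [[318.57552411 238.47210609]]
-60 [[318.61437925 227.95075525]]
-20 [[318.65517598 216.91419689]]
du px -0.03320852231446318 mm -0.0868530583609037 std 0.2432086352577021
f1s (array([546.3,  59.6]), array([64.1, 97.3]), 1.375) 641.9375 [306.125 234.625] [330.375 263.375]
f2 (array([547.2,  60.3]), array([61.4, 95.6]), 1.366) 633.875 [306.625 235.125] [330.375 263.375]
flange top ((530.3892822265625, 63.284122467041016), 73.98585510253906) ((530.5521240234375, 63.55465316772461), (146.54318237304688, 147.20272827148438), 25.798622131347656)
flange scene ((536.8031005859375, 61.56690216064453), 76.20039367675781) ((536.0076293945312, 61.22536087036133), (147.4955291748047, 152.59552001953125), 72.90825653076172)
```

```bash
cd pics; python3 - <<'E'
import cv2,numpy as np
o=np.zeros((300,760,3),np.uint8);x=0
for n in(308,296,292,284):
    i=cv2.imread("m_%d.png"%n);i=cv2.resize(i,(180,int(180*i.shape[0]/i.shape[1])));i=i[:300];o[:i.shape[0],x:x+180]=i;x+=190
cv2.imwrite("mm3.png",o)
E
```

```text
(no output)
```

View pics/mm3.png

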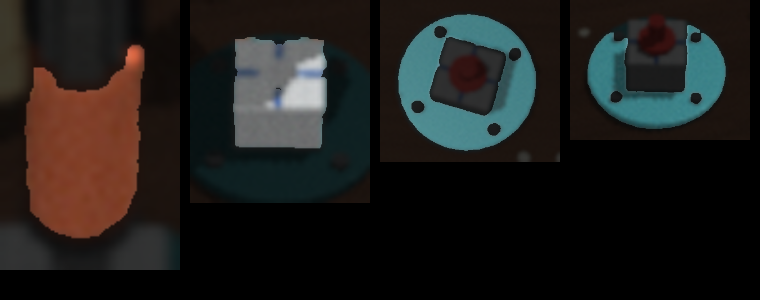

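The drum axis matches the reported TCP to 0.1 mm in scene columns, so the scene view is unbiased along the jaws. It puts the socket about 0.7 mm toward -jaw from the present position. I'll correct that and insert.

```bash
cat > ins.py <<'E'
from h import *
import sys
def st(tag=""):
    s=env.state();print(tag,round(s["t"],2),np.round(s["tool_pos"],2),np.round(s["wrist_force"],1),np.round(s["wrist_torque"],2),round(s["opening"],3));return s
E
python3 - <<'E'
from ins import *
p=np.array([531.85,62.5])
env.move_linear([*p,172],max_speed=40)
st("a")
print(env.move_linear([*p,150],max_speed=20,max_force=6)); s=st("b")
f=env.grab_frame("scene");crop(f,260,150,120,110,6,"k1.png")
E
```

```text
a 24.32 [531.39  62.48 171.36] [-0.4 -0.2 -3.5] [-0.02 -0.01 -0.02] 0.154
False
b 25.57 [532.04  62.48 150.25] [-0.3 -0.8 -2.6] [-0.02 -0.02 -0.01] 0.154
```

View pics/k1.png

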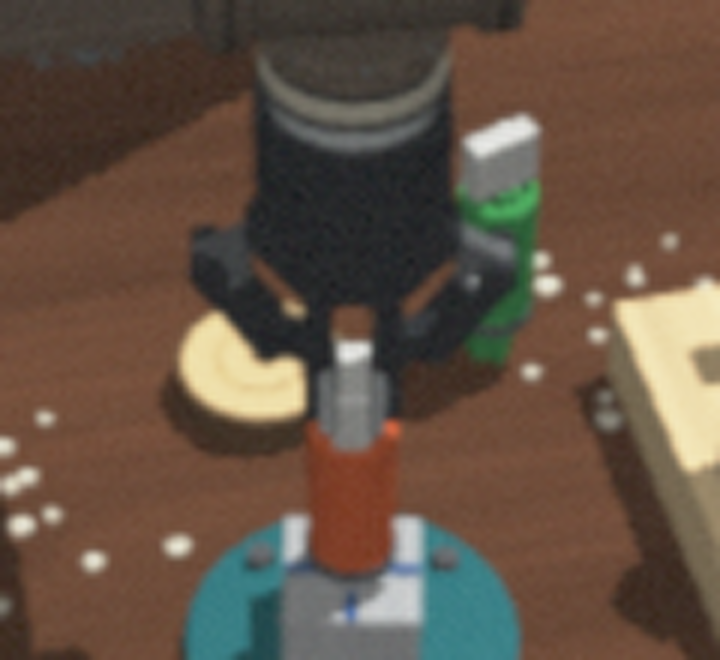

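k1 shows the stem entering the socket freely: no force rise down to z 150 and the drum centred on the block at column 352. Now pressing against the spring.

```bash
python3 - <<'E'
from ins import *
p=[531.85,62.5]
for z in (147,144,141,139,138):
    r=env.move_linear([*p,z],max_speed=15,max_force=25); st((z,r))
    if r: break
r=env.move_linear([*p,133],max_speed=8,max_force=26); st(("p",r))
env.dwell(.3); st("after")
f=env.grab_frame("scene");crop(f,260,150,120,110,6,"l1.png")
E
```

```text
(147, False) 25.97 [531.68  62.49 146.76] [-0.2 -0.7 -3.5] [-0.02 -0.02  0.01] 0.15
(144, False) 26.32 [532.47  62.42 145.06] [-0.7  0.3  2.8] [-0.01  0.2  -0.  ] 0.156
(141, False) 26.67 [532.46  62.43 141.77] [-1.  -0.2  4.9] [-0.07  0.25 -0.01] 0.152
(139, False) 26.95 [532.51  62.44 139.92] [-1.1 -0.2  6.7] [-0.06  0.29  0.04] 0.151
(138, False) 27.2 [532.53  62.43 139.08] [-1.9  0.9  7. ] [-0.01  0.37  0.05] 0.153
('p', False) 27.98 [533.08  62.35 137.09] [-6.5 -0.9 18.8] [-0.02  1.44  0.06] 0.148
after 28.27 [533.09  62.34 137.13] [-5.4 -0.5 18.5] [-0.01  1.42 -0.  ] 0.151
```

View pics/l1.png

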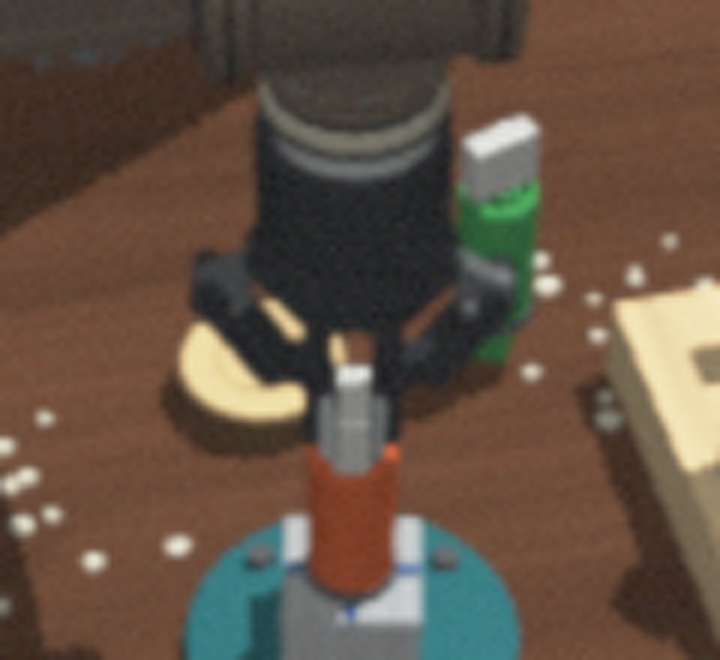

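The spring engaged at z ≈145 and a hard stop came at 137.1, the predicted home height; l1 shows the shoulder on the block. There is some side force and moment (fx -6.5 N, my 1.4 N·m), so I'll check tilt and relieve it.

```bash
python3 - <<'E'
from ins import *
from scipy.spatial.transform import Rotation as R
def tilt():
    m=R.from_quat(env.state()["tcp_rot"]).as_matrix(); print("  z-axis",np.round(m[:,2],4),"yaw",round(np.arctan2(m[1,0],m[0,0]),4))
tilt()
for x,z in ((530.6,133),(529.4,133),(529.4,132)):
    r=env.move_linear([x,62.6,z],max_speed=10,max_force=30); env.dwell(.2); st((x,z,r)); tilt()
E
```

```text
z-axis [ 1.9e-03 -6.0e-04 -1.0e+00] yaw 1.3584
(530.6, 133, False) 28.8 [532.71  62.36 137.09] [-3.8  0.6 16.6] [-0.01  0.95  0.03] 0.152
  z-axis [ 4.5e-03 -6.0e-04 -1.0e+00] yaw 1.3581
(529.4, 133, False) 29.27 [532.19  62.37 137.09] [-2.5 -1.  15.4] [ 0.05  0.51 -0.  ] 0.156
  z-axis [ 6.8e-03 -5.0e-04 -1.0e+00] yaw 1.3579
(529.4, 132, False) 29.72 [532.35  62.34 137.08] [-3.2 -0.1 17.9] [0.07 0.84 0.02] 0.154
  z-axis [ 6.7e-03 -6.0e-04 -1.0e+00] yaw 1.3581
```

Tilt is under 0.5° and the height stays at 137.08 whatever the side load, with ~21 N down against the 12 N spring. A last full look before handing in.

```bash
python3 - <<'E'
from ins import *
env.dwell(.5); st()
f=env.grab_frame("scene");crop(f,290,190,60,60,10,"z1.png");cv2.imwrite("pics/z2.png",f["image"][:,:,::-1])
# predicted shoulder underside lower rim at home vs seen
P=proj(f,[[532,62.5,55],[532,62.5,61]]);print(P)
E
```

```text
30.22 [532.34  62.33 137.06] [-2.2  0.1 18.5] [ 0.05  0.91 -0.  ] 0.15
[[318.29617371 244.38247828]
 [318.30083391 242.87742633]]
```

View pics/z1.png

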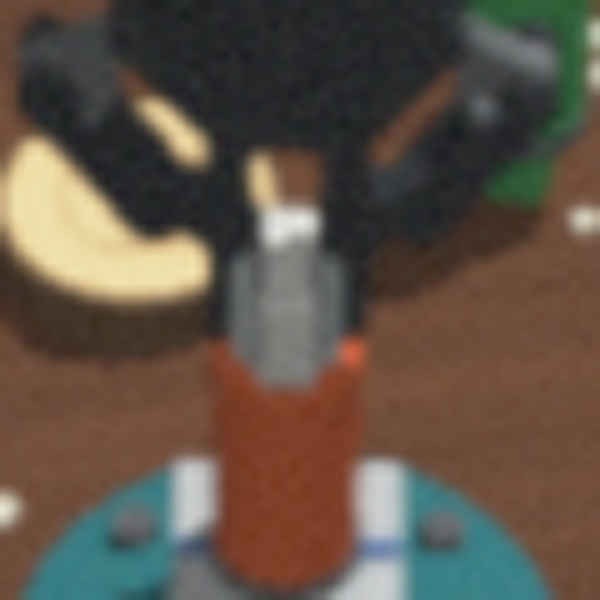

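View pics/z2.png

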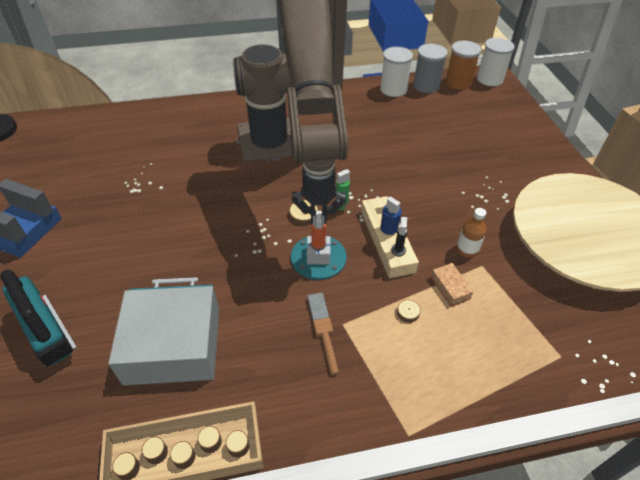

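z1 shows the drum straight, with its shoulder on the block at (285,590). z2 shows the drawer shut, the other two spindles in the rack at (391,215) and (401,238), and everything else unmoved. Handing in.

```bash
python3 - <<'E'
from ins import *
env.sign_off(); 
E
```

```text
the job is handed in; nothing more can be done
```

I handed the job in at about 30 s on the robot's clock. The cap is off and upright in the drawer, and the drawer is pushed shut. The orange spindle is in the socket, still gripped and pressed home.

**Last checks:**
- **Drawer:** a second push of 25 N moved it no further. Before it shut, the cap stood released on the drawer floor.
- **Insertion:** the stem slid in freely. The spring engaged at TCP height of about 145 mm and the stop came at 137.1 mm, the 8 mm of travel expected.
- **Pressing home:** the final pose presses down with about 21 N against the 12 N spring. Tilt is under 0.5°.
- **Rest of the scene:** the last picture shows the other two spindles in the rack and the green look-alike, which the arm partly hid, standing. Nothing else looks moved.

**Disagreements and leftovers:**
- The two cameras differed by about 2 to 3 mm on positions. I used their mean, corrected along the jaw direction by the scene view.
- Seating was not confirmed from the top camera because the arm hid the socket.
- A small side load remained on the seated spindle: about 2 to 3 N and 0.9 N·m.

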